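Feed the biscuit carton along the sprung rail with the push stick

TASK

Load the hooded counter display: take the orange push stick, press the red biscuit carton lightly against the white sprung guide rail with it, and feed the carton along the rail under the clear hood until it bears gently on the black end stop, in touch with the rail all the way, never pressing on rail or stop harder than 15 N and with no finger on the carton. Then draw the stick right out from under the hood and leave it standing upright on the counter, with the other things undisturbed.

Things in the scene. Friction and masses are not known exactly. Their poses are not given: they have to be found in the camera images.
- guide: Fixed display guide, origin on the counter. y: feed direction; x: across the lane to the rail. White rail strip (380 mm, y -190 to 190, 6-34 mm high) faces -x. Its clamp setting is unmeasured: the unpressed face lies anywhere from x 0 to -24 mm, parallel to y; feel for it. It gives to +x on springs, 1.5 N/mm, bottoming after 5 mm. Carriage behind it: to x 43 mm, 46 mm high.
- hood_mouth (a point): Middle of the clear hood's red front edge (fixed to the guide, at its x -38, y 16 mm; same axes), at the underside, 55 mm above the counter. The hood, a flat plate 4 mm thick, reaches 80 mm to either side in x (posts behind the rail) and from here 219 mm in +y; its top is 62 mm above the counter, posts 65 mm. Open at this end and on the -x side. The carton slides on the counter.
- end_stop: Fixed black end stop at the +y end of the lane; origin and axes are the guide's. A rubber buffer (x -115 to -20 mm, 6 to 38 mm high) has its unpressed face at y = 202.5 mm, facing -y; it gives on springs, 1.5 N/mm, and bottoms after 5 mm. Behind it a wall 120 mm wide, 52 mm high.
- biscuit_box: Red biscuit carton lying flat, 98 (its x) x 165 (its y) x 42 mm high, 0.2 to 0.45 kg; sliding it alone takes up to 3 N. Origin at the centre of its underside. It starts by the rail's near part, its y within 0.1 rad of the guide's y, some 5 to 55 mm off the rail. When it just meets the end stop its origin is at y = 120 mm of the guide.
- stick_handle (a point): Grip point of the orange push stick (0.18 kg), which stands on its foot: on the axis of its upright handle, 105 mm above the underside. Handle 26 mm (stick x) by 22 mm (stick y), 133 mm high. Stick y points forward from handle to nose, z up. Foot under the handle: x -20 to 40, y -25 to 25 mm, 12 mm high; arm ahead of it 26 mm high.
- stick_corner (a point): Inside corner of the push stick, for the carton's near rear corner: 60 mm ahead of the handle's axis, 15 mm above the underside, axes as the handle. From here the pushing face (looks to +y) runs 43 mm in +x, and the cheek's inner face (looks to +x) 40 mm in +y; both from 0 to 30 mm high. The cheek is 7 mm thick.
- stick_nose (a point): Foremost end of the push stick's cheek, inner face, 100 mm ahead of the handle's axis, 15 mm above the underside; axes as the handle.
- push_stick: Push stick, its origin under the handle's axis, on the underside; axes as the handle.
- jigger: Bystander: steel double-cone measure, 45 x 45 x 87 mm, standing; origin at the centre of its underside.
- spare_nozzle: Bystander: pale tap nozzle standing on its flange, 29 x 29 x 62 mm; origin at the centre of its underside.
- sugar_tub: Bystander: small round tub with a foil lid, 72 x 71 x 72 mm; origin at the centre of its underside.

How it is judged:
By the outcome, as a careful person would: the job done as asked, in the order asked, and still so for the second after the job is handed in, with the robot touching nothing.
It also fails if it takes over 69 s, if anything falls off the work surface, if the arm or the gripper's body presses on something with over 40 N, if the wrist force passes 120 N, or if a joint passes its speed limit or range.

ROBOT

A 7-joint arm with a two-finger parallel gripper is mounted at the origin on a cart in front of the work surface, level with it; the furniture and walls round the work are solid. World frame = base frame: x ahead of the robot, y to its left, z up, the work surface at z = 0. Lengths are in m, angles in rad, forces in N, time in s.
With the tool pointing down it reaches from about 0.425 to 0.925 m from the base axis. Payload 6.8 kg.
Tool frame: the origin (TCP) lies on the centre line of the jaws, within the pads' length; the fingertips stand 22 mm ahead of it and the grasp point (between the pads) lies 3 mm ahead of it (arm.tip_extent is the distance from the TCP to the fingertips, in m); z points along the fingers, y is the line along which they close (so a half turn about z gives the same grasp; the last joint's range is limited). The gripper opens to 88 mm and grips with 3 to 60 N. Pads are 20 mm wide; open, the fingers measure 115 mm over their backs; the gripper's body (75 mm by 178 mm) begins 61 mm behind the grasp point.
Start: joints at [-1.27, 0.477, 0.022, 1.555, -0.011, 1.109, -0.083], TCP at [0.268, 0.619, 0.245] pointing down, gripper open.
Joint ranges: [-2.96, 2.96], [-0.34, 2.1], [-1.41, 1.46], [0.24, 2.44], [-1.37, 4.51], [0.17, 1.92], [-2.96, 2.96]. Speed limits (rad/s): [2.39, 2.39, 3.14, 3.14, 3.14, 3.14, 3.14].

INTERFACE

Orientations are given as [roll, pitch, yaw] about the fixed x, y, z axes, in that order (R = Rz(yaw) Ry(pitch) Rx(roll)).
In Python, from bench import arm gives the robot as it stands.
- The arm moves only by the tool drive_tool, never from a script. Its argument "deltas" is a list of rows, each a list of 5 numbers: the closure, from 0 (fully open) to 1 (shut), then the shift along the world's x, y, z scaled (see below), then the turn about the world's z scaled (see below). In form: [[claw, dx, dy, dz, yaw], ...]. A call has 1 to 10 rows; each row is the pose to reach, as a shift and turn from the pose commanded when the call began; what a row does not reach only later rows make up. The controller multiplies each number of a shift by 0.2 m and each number of a turn by 90 degrees. A row lasts 1/8 s, in which the tool goes at most 62.5 mm and 10.7 degrees, less where a joint would pass 70% of its speed; a pose out of reach is approached as far as the arm can. A call with a number of a shift or a turn outside -1 to 1 is refused whole. A call with a gripper value outside its range is refused whole. The fingers move at their own pace and stop on an object; "squeeze" is the grip in N (left out, the last holds). Time passes only in rows, so rows that repeat a pose let the fingers close. It gives the time, the measured TCP pose, the force, the opening and the grip force at its end, in the units of the state.
- arm.sense(): the state, without advancing time (a new reading comes with each control period).
- arm.get_image(name): name is "scene" or "side" or "wrist"; returns (picture, depth): 384x512x3 uint8, red, green, blue; 384x512 float32, m along the optical axis (not along the pixel's ray), 0 where there is no reading.
- arm.camera_params(name): a dict with "fovy" (degrees; the focal length in pixels is half the picture's height over the tangent of half this angle, whatever the lens; pixels are square), "cx", "cy" (the principal point, pixels), "k1" (the pictures are not rectified: a ray, as slopes to the right and down, at radius r is drawn at 1 + k1 r^2 times it, then the intrinsics apply), "cam_to_world" (4x4, takes a point from camera to world coordinates); the wrist camera has in their place "hand_eye" (4x4, takes a point from camera to tool coordinates, whose origin is the TCP and whose axes are the flange's). Camera axes: x right, y up, looking along -z (the intrinsics and any distortion apply to the point x, -y, -z); pixel columns grow to the right and rows downward; lengths in m; the calibration is good to about 2 mm. A picture is of the moment at which its call begins: read the wrist's pose just before it. camera_params takes no time and is no camera call.
- arm.close_job(): hands the job in; it is judged then, once.
The state is a dict: "time": time; "joints": joint angles; "joint_vel": joint speeds; "joint_efforts": joint torques, N m; "tool_pos": TCP position; "orientation": TCP orientation; "ft_force": force on the tool from outside, world axes, zero at the start; "moment": the same for the moment, N m; "opening": finger opening in m; "gripper_force": force on a finger pad.
Only numpy, scipy, OpenCV 4.12 (cv2) and the standard library are available. Lean on these libraries where they do the work, as an engineer would, in place of code of your own. Each camera call takes 0.05 s, during which the arm holds its last target. There are 200 camera calls.

## Working session

There is one attempt and no reset: what is moved stays moved. The work goes in short steps, Python scripts to look and compute and a tool call to move; the robot and the scene stay as the last step left them, time stands still between calls to the robot, and variables do not carry over. Pictures are saved under pics/ and viewed, at most 10 in all, crops included, and the job is handed in when it is done.

Besides the shell and the picture viewer there is one more tool, called after "Call:" as a command line: name --pt "numbers of a row" for each row, then --argument value for the rest. drive_tool: Moves the arm, as the interface text tells. Shifts and turns lie within -1 to 1; 1 stands for 0.2 m of shift or 90 degrees of turn. Its arguments: {"type":"object","properties":{"deltas":{"type":"array","items":{"type":"array","items":{"type":"number"}}},"squeeze":{"type":"number"}},"required":["deltas"]}

```bash
mkdir -p pics; ls
cat > h.py <<'E'
import numpy as np,cv2
from bench import arm
def grab(n):
    s=arm.sense(); im,d=arm.get_image(n); np.savez(f'pics/{n}.npz',im=im,d=d); return s,im,d
def K(p):
    f=192/np.tan(np.radians(p['fovy'])/2); return f
def cloud(n,d,T):
    p=arm.camera_params(n); f=K(p)
    v,u=np.mgrid[:384,:512].astype(float)
    a=(u-p['cx'])/f; b=(v-p['cy'])/f; x,y=a.copy(),b.copy()
    for _ in range(20):
        k=1+p['k1']*(x*x+y*y); x=a/k;y=b/k
    P=np.stack([x*d,-y*d,-d],-1)
    return P@T[:3,:3].T+T[:3,3]
E
python3 - <<'E'
from h import *
for n in('scene','side'):
    s,im,d=grab(n); T=np.array(arm.camera_params(n)['cam_to_world']); C=cloud(n,d,T); np.savez(f'pics/{n}.npz',im=im,d=d,C=C)
    cv2.imwrite(f'pics/{n}0.png',cv2.resize(im[:,:,::-1],(800,600)))
    print(n,T.round(3).tolist(),{k:v for k,v in arm.camera_params(n).items() if k!='cam_to_world'})
print(s); print(arm.camera_params('wrist'),arm.tip_extent)
E
```

```text
pics
scene [[0.609, 0.407, -0.681, -0.42], [-0.793, 0.318, -0.519, -0.78], [0.006, 0.856, 0.516, 0.818], [0.0, 0.0, 0.0, 1.0]] {'fovy': 47.36350147597016, 'cx': 246.86010802050268, 'cy': 184.1640674731098, 'k1': -0.025137811079475082}
side [[-0.985, 0.099, -0.14, 0.35], [-0.171, -0.533, 0.828, 0.858], [0.007, 0.84, 0.542, 0.665], [0.0, 0.0, 0.0, 1.0]] {'fovy': 53.80614187757325, 'cx': 259.2032595673429, 'cy': 189.03105179096985, 'k1': -0.06481678787974016}
{'time': 0.05, 'joints': array([-1.27006804,  0.47777545,  0.02236824,  1.55638176, -0.01151241,
        1.10929563, -0.08312852]), 'joint_vel': array([-0.00040426, -0.00176401,  0.00067172,  0.00102598, -0.00162493,
       -0.0003791 , -0.00027993]), 'joint_efforts': array([ 2.75745100e-03, -5.84618354e+01,  1.54085655e+00, -2.73603326e+01,
       -5.43366966e-02,  1.31298418e-02,  1.99611515e-05]), 'tool_pos': array([0.26814697, 0.61887646, 0.24372819]), 'orientation': array([-3.13986579e+00,  1.29078399e-04,  2.73272741e+00]), 'ft_force': array([ 0.25569061,  0.15024436, -0.89675478]), 'moment': array([-0.00712663, -0.01963659, -0.0648661 ]), 'gripper_force': 0.0, 'opening': 0.08792604227378328}
{'fovy': 59.1607144063148, 'cx': 256.30005757425823, 'cy': 187.33513265535285, 'k1': -0.027197014610591264, 'hand_eye': array([[-2.96735970e-04,  9.68359206e-01,  2.49560333e-01,
         6.93125406e-02],
       [ 9.99999895e-01,  2.00001903e-04,  4.12975305e-04,
         4.02230693e-04],
       [ 3.49995897e-04,  2.49560429e-01, -9.68359164e-01,
        -1.39706553e-01],
       [ 0.00000000e+00,  0.00000000e+00,  0.00000000e+00,
         1.00000000e+00]])} 0.022
```

View pics/scene0.png

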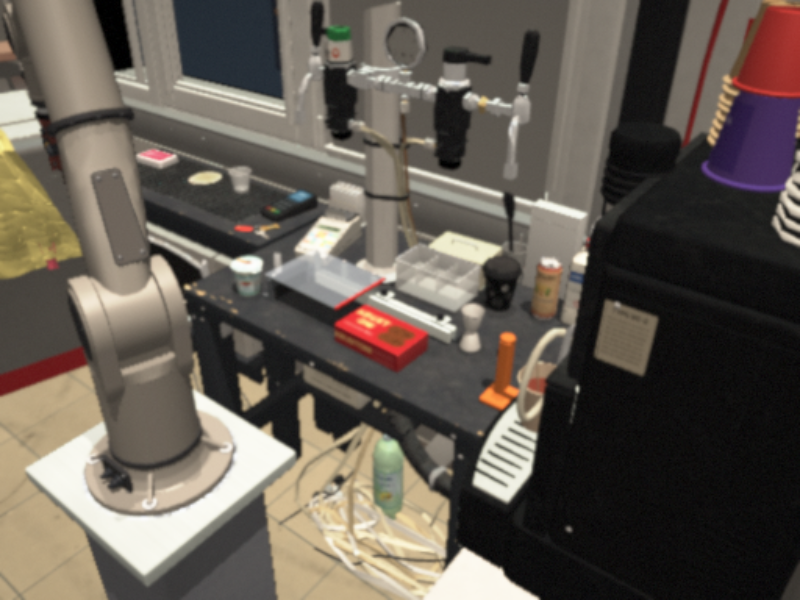

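View pics/side0.png

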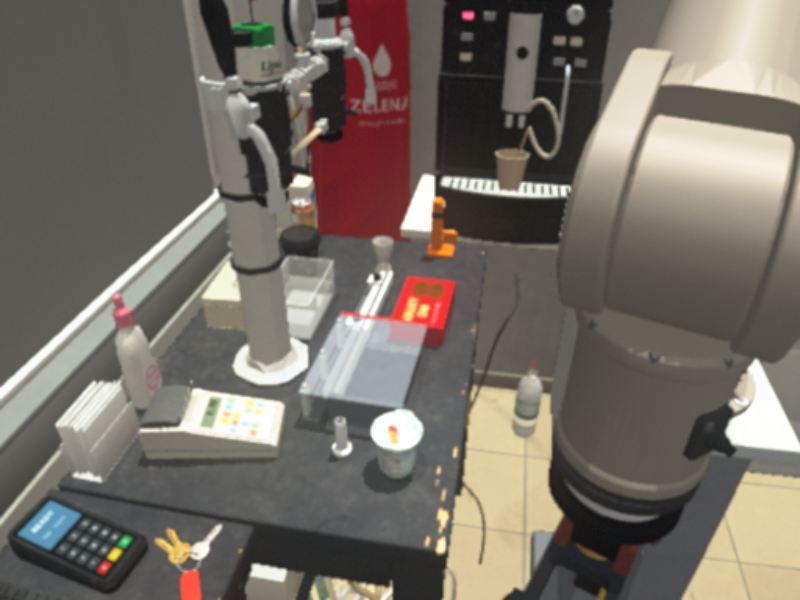

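The scene view shows the stick at (500,375), carton at (382,335), jigger (470,328), hood with its red edge running (322,255)-(380,290), and rail (410,312). In the side view the stick is at (440,235), carton (422,308), nozzle (341,437) and tub (396,442). Next I measure them from the point clouds.

Run:
```python
from h import *
def st(l,Q):
    if len(Q)<5: print(l,len(Q));return
    r=cv2.minAreaRect((Q[:,:2]*1000).astype(np.float32))
    print(l,len(Q),'med',np.median(Q,0).round(4),'lo',np.percentile(Q,2,0).round(3),'hi',np.percentile(Q,98,0).round(3),'rect',np.round(r[0],1),np.round(r[1],1),round(r[2],1))
for n in('scene','side'):
    z=np.load(f'pics/{n}.npz'); im,d,C=z['im'],z['d'],z['C']
    hsv=cv2.cvtColor(im,cv2.COLOR_RGB2HSV).astype(int); H,S,V=hsv[...,0],hsv[...,1],hsv[...,2]
    ws=(C[...,0]>.3)&(C[...,0]<.95)&(abs(C[...,1])<.8)&(C[...,2]<.25)&(d>0)
    print(n,'table z',np.median(C[ws&(V<70)&(abs(C[...,2])<.02)][:,2]))
    org=ws&(H>6)&(H<16)&(S>190)&(V>120)&(C[...,2]>.004)&(C[...,1]<-.25)
    red=ws&((H<5)|(H>174))&(S>150)&(V>90)
    for lo,hi in((.003,.018),(.02,.032),(.035,.12),(.125,.145)):
        st(f'stick {lo}',C[org&(C[...,2]>lo)&(C[...,2]<hi)])
    st('box top',C[red&(C[...,2]>.037)&(C[...,2]<.047)])
    st('hood edge',C[red&(C[...,2]>.05)&(C[...,2]<.07)])
    wh=ws&(S<60)&(V>120)&(C[...,1]>-.3)&(C[...,1]<.3)
    st('white 25-50',C[wh&(C[...,2]>.025)&(C[...,2]<.05)&(C[...,0]<.8)])
```

```text
scene table z -0.0009385690073213659
stick 0.003 61 med [ 0.4688 -0.3622  0.0101] lo [ 0.443 -0.382  0.007] hi [ 0.481 -0.338  0.018] rect [ 465.1 -360.4] [46.8 45. ] 89.4
stick 0.02 38 med [ 0.4711 -0.3645  0.0252] lo [ 0.469 -0.385  0.02 ] hi [ 0.487 -0.348  0.031] rect [ 471.2 -366.7] [31.6 27.8] 44.4
stick 0.035 176 med [ 0.4722 -0.3635  0.0776] lo [ 0.468 -0.369  0.038] hi [ 0.485 -0.353  0.116] rect [ 473.8 -363.7] [16.  21.6] 39.6
stick 0.125 15 med [ 0.4732 -0.3609  0.1287] lo [ 0.471 -0.369  0.125] hi [ 0.48  -0.353  0.133] rect [ 475.  -361.8] [ 3.6 18.9] 26.5
box top 642 med [ 0.4544 -0.0876  0.041 ] lo [ 0.421 -0.168  0.038] hi [ 0.52  -0.006  0.045] rect [470.  -85.3] [169.3 105.5] 87.8
hood edge 48 med [0.5038 0.0132 0.0588] lo [0.458 0.008 0.055] hi [0.591 0.017 0.062] rect [524.5  12.9] [  6.8 135.7] 88.0
white 25-50 1481 med [ 0.6675 -0.0291  0.0342] lo [ 0.447 -0.228  0.026] hi [0.771 0.291 0.049] rect [665.9  62. ] [354.2 546.8] 14.6
side table z -0.0017388679293807163
stick 0.003 56 med [ 0.4742 -0.3411  0.0097] lo [ 0.446 -0.444  0.005] hi [ 0.5   -0.329  0.016] rect [ 478.  -392.7] [ 54.3 132.7] 6.2
stick 0.02 16 med [ 0.464  -0.405   0.0253] lo [ 0.443 -0.414  0.021] hi [ 0.486 -0.341  0.03 ] rect [ 466.5 -375.8] [83.2 28.5] 71.3
stick 0.035 11 med [ 0.472  -0.349   0.0466] lo [ 0.47  -0.438  0.037] hi [ 0.482 -0.344  0.084] rect [ 476.3 -401.1] [  3.9 116.2] 5.8
stick 0.125 9 med [ 0.4828 -0.3426  0.1307] lo [ 0.476 -0.348  0.129] hi [ 0.489 -0.341  0.133] rect [ 482.7 -344.7] [13.7  5.9] 5.6
box top 700 med [ 0.472  -0.09    0.0408] lo [ 0.425 -0.63   0.038] hi [ 0.806 -0.003  0.046] rect [ 611.  -310.8] [247.1 712.2] 20.1
hood edge 284 med [ 0.7114 -0.5651  0.0605] lo [ 0.49 -0.65  0.05] hi [0.849 0.017 0.07 ] rect [ 655.7 -295. ] [256.8 705.2] 12.7
white 25-50 1834 med [0.677  0.1352 0.0367] lo [ 0.537 -0.212  0.026] hi [0.749 0.296 0.049] rect [638.4  69.6] [289.7 548.6] 14.4
```

Run:
```python
from h import *
C=np.concatenate([np.load(f'pics/{n}.npz')['C'][np.load(f'pics/{n}.npz')['d']>0] for n in('scene','side')])
print('max z (cm), rows x .35...,cols y -.5..')
for x in np.arange(.3,.85,.05):
    r=[]
    for y in np.arange(-.55,.7,.05):
        m=(abs(C[:,0]-x)<.025)&(abs(C[:,1]-y)<.025)&(C[:,2]<.9)
        r.append('%3d'%(100*C[m,2].max()) if m.any() else '  .')
    print('%.2f'%x,' '.join(r))
```

```text
max z (cm), rows x .35...,cols y -.5..
0.30  58  52  20   9 -80 -80 -79 -80 -80 -80 -81 -81   . -81 -81   .   .   .   .   .   .  62  62  62  60
0.35  58  52  20   2   0   0   0   0   0   0   0   0   0   0   0   0   0   0   0   0 -25   .   .   .  55
0.40  51  12  12   0   0   0   0   0   4   4   4   4   0   0   0   0   6   7   0   0 -30   .   .   .   .
0.45  50  12  12   3  13   0   0   0   4   4   4   6   6   6   6   6   7   7   0   0   .   .   .   .   .
0.50  51  12  12   2  13   0   0   0   4   4   4   6   6   6   6   6   7   7   0   0   .   .   .   .   .
0.55   0   0   0   0   0   0   8   8   4   3   3   6   6   6   6   6   6   6   0   0 -82   .   .   .   .
0.60   0   0   0   0   0  37  45   8  54  55   3   6   6   6  56  52  46   1   0   0   0   0   0   0   0
0.65  37   .   .   0   0   0  60  55  55  55  59  59  58  56  56  60  60   4   0   0   1   1   1   1   1
0.70  51   .   .   0   0   0  60  10  44  42   7  39  61  60  59  59  59   5   5   0   1   1   1   1   1
0.75  51  66   .   0  14  13  13  10  10   8   8   8  60  58  58   0   8   9   7   0   3   3   3   1   1
0.80  17  19   .  15  18  14  13  10  10   6   8   7   1   1   1   0   7   7   7   0   4   4   4   1   1
```

Call:
drive_tool --pt "0 0.1 -0.25 0.3 0" --pt "0 0.25 -0.5 0.5 0" --pt "0 0.4 -0.8 0.5 0" --pt "0 0.5 -1 0.5 0.05" --pt "0 0.5 -1 0.5 0.1"

```text
time: 0.72
tool_pos: [0.3715, 0.4146, 0.3453]
orientation: [-3.141, 0.002, 2.885]
ft_force: [-0.4, 0.2, -0.4]
opening: 0.0879
gripper_force: 0.0
```

Call:
drive_tool --pt "0 0.15 -0.25 0 0.1" --pt "0 0.3 -0.5 0 0.15" --pt "0 0.4 -0.75 0 0.16" --pt "0 0.4 -1 0 0.16" --pt "0 0.4 -1 0 0.16"

```text
time: 1.35
tool_pos: [0.4489, 0.215, 0.3446]
orientation: [-3.141, -0.0, 3.134]
ft_force: [0.7, 0.3, 0.3]
opening: 0.0876
gripper_force: 0.0
```

Call:
drive_tool --pt "0 0 -0.25 0 0" --pt "0 0 -0.5 0 0" --pt "0 0 -0.75 0 0" --pt "0 0 -1 0 0" --pt "0 0 -1 0 0" --pt "0 0 -1 0 0"

```text
time: 2.1
tool_pos: [0.4484, 0.021, 0.3446]
orientation: [3.141, -0.0, -3.14]
ft_force: [0.1, -0.1, -0.7]
opening: 0.088
gripper_force: 0.0
```

```bash
cat >> h.py <<'E'
from scipy.spatial.transform import Rotation as R
def wrist(tag):
    s,im,d=grab('wrist'); T=np.eye(4); T[:3,:3]=R.from_euler('xyz',s['orientation']).as_matrix(); T[:3,3]=s['tool_pos']
    T=T@np.array(arm.camera_params('wrist')['hand_eye']); C=cloud('wrist',d,T); np.savez(f'pics/{tag}.npz',im=im,d=d,C=C,T=T)
    cv2.imwrite(f'pics/{tag}.png',im[:,:,::-1]); return s,im,d,C
E
python3 - <<'E'
from h import *
s,im,d,C=wrist('w1'); print(s['tool_pos'],s['orientation'])
E
```

```text
[0.4483993  0.02099074 0.34455006] [ 3.14115114e+00 -1.59524044e-04 -3.14037717e+00]
```

Call:
drive_tool --pt "0 0 -0.25 0 0" --pt "0 0 -0.5 0 0" --pt "0 0 -0.75 0 0" --pt "0 0 -1 0 0" --pt "0 0 -1 0 0" --pt "0 0 -1 0 0"

```text
time: 2.9
tool_pos: [0.449, -0.1786, 0.3444]
orientation: [3.141, -0.001, -3.139]
ft_force: [1.2, 0.3, 0.0]
opening: 0.088
gripper_force: 0.0
```

Run:
```python
from h import *
s,im,d,C=wrist('w2'); print(s['tool_pos'],s['orientation'])
```

```text
[ 0.44903553 -0.17864081  0.3443742 ] [ 3.14116790e+00 -5.88843936e-04 -3.13941570e+00]
```

View pics/w1.png

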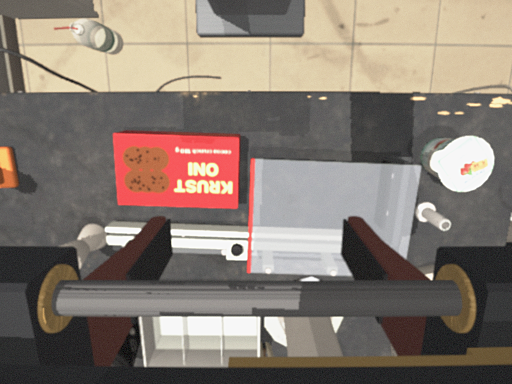

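View pics/w2.png

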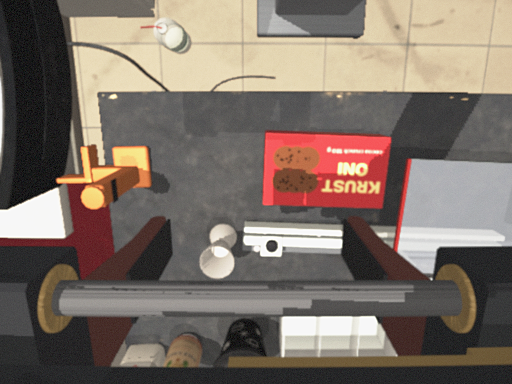

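w1: the carton top spans (115,133)-(240,208), hood edge x≈250, and rail strip about (107,230)-(250,245). w2: the stick's handle top is at (92,195), foot (132,165), and its arm points left, so it faces away from the feed direction and needs about a half turn. Moving closer to check.

Call:
drive_tool --pt "0 0 -0.25 0 0" --pt "0 0 -0.5 0 0" --pt "0 0 -0.6 0 0" --pt "0 0 -0.6 0 0" --pt "0 0 -0.6 0 0"

```text
time: 3.58
tool_pos: [0.4491, -0.2984, 0.3444]
orientation: [3.14, -0.0, -3.139]
ft_force: [-0.3, 0.0, -0.1]
opening: 0.0878
gripper_force: 0.0
```

Run:
```python
from h import *
s,im,d,C=wrist('w3'); print(s['tool_pos'],s['orientation'],s['joints'].round(3))
cv2.imwrite('pics/w3c.png',cv2.resize(im[:260,:330,::-1],(760,600),interpolation=cv2.INTER_CUBIC))
def rect(l,Q):
    r=cv2.minAreaRect((Q[:,:2]*1000).astype(np.float32)); print(l,len(Q),'med',np.median(Q,0).round(4),'lo',np.percentile(Q,1,0).round(4),'hi',np.percentile(Q,99,0).round(4),np.round(r[0],1),np.round(r[1],1),round(r[2],1))
def seg(t,h0,h1,s0,v0):
    z=np.load(f'pics/{t}.npz'); hsv=cv2.cvtColor(z['im'],cv2.COLOR_RGB2HSV).astype(int); H=(hsv[...,0]+20)%180
    return z['C'],(H>=h0)&(H<=h1)&(hsv[...,1]>s0)&(hsv[...,2]>v0)&(z['d']>0)
for t in('w2','w3'):
    C,m=seg(t,26,38,170,90); m&=(C[...,1]<-.25)&(C[...,0]>.35)&(C[...,0]<.6)
    for lo,hi in((.008,.015),(.022,.034),(.04,.12),(.128,.14)):
        k=m&(C[...,2]>lo)&(C[...,2]<hi)
        if k.sum()>5: rect(f'{t} stick {lo}',C[k])
for t in('w1','w2'):
    C,m=seg(t,14,25,150,90)
    k=m&(C[...,2]>.036)&(C[...,2]<.048)&(C[...,1]<.01)&(C[...,0]<.54); rect(t+' box',C[k])
    k=m&(C[...,2]>.05)&(C[...,2]<.075)&(C[...,1]>-.01); 
    if k.sum()>5: rect(t+' hood',C[k])
```

```text
[ 0.44914802 -0.29838344  0.34436223] [ 3.14045264e+00 -3.22244289e-04 -3.13895484e+00] [-0.128  0.188  0.704  1.787 -0.13   1.215  2.187]
w2 stick 0.008 143 med [ 0.4725 -0.3536  0.0108] lo [ 0.4425 -0.4638  0.0081] hi [ 0.5002 -0.3321  0.0148] [ 470.7 -397.5] [132.2  57.1] 88.6
w2 stick 0.022 134 med [ 0.47   -0.407   0.0264] lo [ 0.4416 -0.4504  0.0221] hi [ 0.493  -0.3456  0.032 ] [ 466.5 -397.9] [106.2  49.3] 86.8
w2 stick 0.04 219 med [ 0.4725 -0.347   0.0761] lo [ 0.4694 -0.3632  0.0404] hi [ 0.4912 -0.3451  0.1192] [ 476.8 -350.1] [28. 13.] 39.0
w2 stick 0.128 32 med [ 0.4835 -0.3479  0.1308] lo [ 0.4699 -0.3684  0.1282] hi [ 0.4945 -0.3432  0.1333] [ 483.6 -354.6] [21.3 25.3] 45.5
w3 stick 0.008 126 med [ 0.47   -0.3538  0.0107] lo [ 0.4406 -0.4508  0.0082] hi [ 0.4996 -0.3319  0.0147] [ 469.7 -397.3] [131.6  57.8] 88.5
w3 stick 0.022 131 med [ 0.4711 -0.4074  0.0268] lo [ 0.4405 -0.4545  0.0223] hi [ 0.4903 -0.3455  0.0313] [ 464.1 -402.5] [ 49.  111.2] 5.3
w3 stick 0.04 130 med [ 0.4699 -0.3534  0.0776] lo [ 0.4694 -0.3653  0.0418] hi [ 0.4858 -0.3454  0.1183] [ 474.8 -351.8] [26.8 12.4] 50.3
w3 stick 0.128 18 med [ 0.479  -0.3463  0.1308] lo [ 0.47   -0.3618  0.1284] hi [ 0.4909 -0.344   0.1335] [ 478.2 -351.2] [24.7 10.4] 36.9
w1 box 5570 med [ 0.4665 -0.0787  0.0418] lo [ 0.4217 -0.1659  0.0391] hi [ 0.52   -0.0033  0.0438] [471.4 -85. ] [165.6  98.4] 88.1
w1 hood 234 med [0.5266 0.0137 0.0615] lo [0.4512 0.0093 0.0588] hi [0.6086 0.2838 0.0699] [475.4 116.7] [137.4 316. ] 28.0
w2 box 5652 med [ 0.467  -0.079   0.0419] lo [ 0.4222 -0.1662  0.0393] hi [ 0.52   -0.0044  0.0439] [471.3 -85.2] [164.5  98.1] 88.1
w2 hood 368 med [0.5059 0.0137 0.0609] lo [0.4521 0.0103 0.0563] hi [0.5746 0.0175 0.0631] [513.9  13.8] [  5.2 126. ] 88.4
```

View pics/w3c.png

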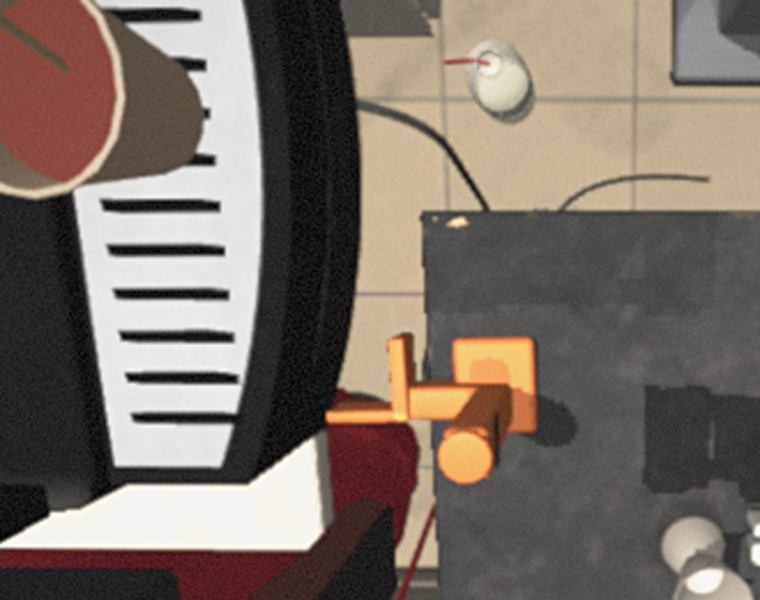

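w3 shows the stick's foot at (495,385) with its arm, pushing face and cheek overhanging the counter edge to the left. Stick y is therefore about world -y. The handle axis is near (0.482, -0.3565). Now I fit the guide frame and carton yaw.

Run:
```python
from h import *
def L(t):
    z=np.load(f'pics/{t}.npz'); hsv=cv2.cvtColor(z['im'],cv2.COLOR_RGB2HSV).astype(int); return z['C'],(hsv[...,0]+20)%180,hsv[...,1],hsv[...,2],z['d']>0
def line(P,Q):  # robust Q=a*P+b
    k=np.ones(len(P),bool)
    for _ in range(5):
        a,b=np.polyfit(P[k],Q[k],1); r=Q-a*P-b; k=abs(r)<2*r[k].std()+1e-4
    return a,b
for t in('w1','w2','scene'):
    if t=='scene':
        z=np.load('pics/scene.npz');hsv=cv2.cvtColor(z['im'],cv2.COLOR_RGB2HSV).astype(int);C,H,S,V,ok=z['C'],(hsv[...,0]+20)%180,hsv[...,1],hsv[...,2],z['d']>0
    else: C,H,S,V,ok=L(t)
    red=ok&(H>13)&(H<26)&(S>140)&(V>80)
    h=C[red&(C[...,2]>.054)&(C[...,2]<.068)&(C[...,1]>0)&(C[...,1]<.025)]
    a,b=line(h[:,0],h[:,1]); print(t,'hood slope dy/dx',a.round(4),'y at .53',(a*.53+b).round(4),'x range',h[:,0].min().round(4),h[:,0].max().round(4),len(h))
    B=C[red&(C[...,2]>.036)&(C[...,2]<.048)&(C[...,1]<.01)&(C[...,0]<.545)]
    for ax,nm in((0,'box'),):
        # edges: bins along y
        e=[];
        for y in np.arange(-.155,-.015,.008):
            q=B[abs(B[:,1]-y)<.004]
            if len(q)>5: e.append((y,q[:,0].min(),q[:,0].max()))
        e=np.array(e)
        for c in(1,2):
            a,b=line(e[:,0],e[:,c]); print('  box edge dx/dy',a.round(4),'x at y=-.085',(b-.085*a).round(4))
    W=C[ok&(S<70)&(V>130)&(C[...,2]>.028)&(C[...,2]<.042)&(C[...,0]>.52)&(C[...,0]<.6)&(C[...,1]>-.2)&(C[...,1]<.0)]
    if len(W)>50:
        e=[]
        for y in np.arange(-.18,0,.01):
            q=W[abs(W[:,1]-y)<.005]
            if len(q)>4: e.append((y,q[:,0].min(),q[:,0].max()))
        e=np.array(e); print('  rail',len(W),W[:,1].min().round(4))
        for c in(1,2):
            a,b=line(e[:,0],e[:,c]); print('  rail edge dx/dy',a.round(4),'x at y=-.085',(b-.085*a).round(4))
# hood left side edge / jigger
C,H,S,V,ok=L('w2')
for n,b in(('jig',(.54,.65,-.24,-.17)),):
    q=C[ok&(C[...,2]>.06)&(C[...,2]<.1)&(C[...,0]>b[0])&(C[...,0]<b[1])&(C[...,1]>b[2])&(C[...,1]<b[3])]
    if len(q):print(n,q.min(0).round(3),q.max(0).round(3))
```

```text
w1 hood slope dy/dx -0.0388 y at .53 0.0139 x range 0.4509 0.6097 298
  box edge dx/dy 0.0334 x at y=-.085 0.4225
  box edge dx/dy 0.03 x at y=-.085 0.5201
  rail 1498 -0.1945
  rail edge dx/dy 0.0353 x at y=-.085 0.558
  rail edge dx/dy 0.0963 x at y=-.085 0.5864
w2 hood slope dy/dx -0.0375 y at .53 0.0128 x range 0.4509 0.5769 392
  box edge dx/dy 0.0319 x at y=-.085 0.4226
  box edge dx/dy 0.0298 x at y=-.085 0.5201
  rail 1631 -0.1953
  rail edge dx/dy 0.0382 x at y=-.085 0.558
  rail edge dx/dy -0.1088 x at y=-.085 0.5863
scene hood slope dy/dx -0.0395 y at .53 0.0125 x range 0.4494 0.5987 58
  box edge dx/dy 0.0341 x at y=-.085 0.4217
  box edge dx/dy 0.0264 x at y=-.085 0.519
  rail 320 -0.1984
  rail edge dx/dy 0.0365 x at y=-.085 0.5565
  rail edge dx/dy 0.0347 x at y=-.085 0.5841
jig [ 0.56 -0.24  0.06] [ 0.605 -0.207  0.088]
```

Call:
drive_tool --pt "0 0.165 -0.29 -0.3 0" --pt "0 0.165 -0.29 -0.5 0" --pt "0 0.165 -0.29 -0.5 0" --pt "0 0.165 -0.29 -0.5 0"

```text
time: 4.12
tool_pos: [0.482, -0.3578, 0.2461]
orientation: [-3.142, 0.001, -3.141]
ft_force: [-0.6, 0.5, -0.7]
opening: 0.0881
gripper_force: 0.0
```

Call:
drive_tool --pt "0 0 0.005 -0.3 0" --pt "0 0 0.005 -0.6 0" --pt "0 0 0.005 -0.7 0" --pt "0 0 0.005 -0.7 0" --pt "0.5 0 0.005 -0.7 0" --pt "1 0 0.005 -0.7 0" --pt "1 0 0.005 -0.7 0" --pt "1 0 0.005 -0.7 0" --pt "1 0 0.005 -0.7 0" --squeeze 40

```text
time: 5.25
tool_pos: [0.4813, -0.3576, 0.1047]
orientation: [3.142, -0.0, 3.141]
ft_force: [0.2, -0.2, -0.3]
opening: 0.0416
gripper_force: 0.0
```

Call:
drive_tool --pt "1 0 0 0 0" --pt "1 0 0 0 0" --pt "1 0 0 0 0" --pt "1 0 0 0 0"

```text
time: 5.75
tool_pos: [0.4812, -0.3576, 0.1046]
orientation: [3.142, -0.0, 3.141]
ft_force: [0.2, -0.4, -1.3]
opening: 0.0218
gripper_force: 39.9
```

Call:
drive_tool --pt "1 0 0 0.2 0" --pt "1 0 0 0.4 0" --pt "1 -0.1 0.2 0.55 0" --pt "1 -0.2 0.4 0.55 0" --pt "1 -0.2 0.4 0.55 0.1" --pt "1 -0.2 0.4 0.55 0.2" --pt "1 -0.2 0.4 0.55 0.3" --pt "1 -0.2 0.4 0.55 0.4" --pt "1 -0.2 0.4 0.55 0.5" --pt "1 -0.2 0.4 0.55 0.5"

```text
time: 7.0
tool_pos: [0.4409, -0.2776, 0.2146]
orientation: [3.141, 0.0, -2.358]
ft_force: [-0.2, -0.9, -2.1]
opening: 0.0217
gripper_force: 40.0
```

```bash
python3 -c "
from bench import arm
s=arm.sense();print(s['joints'].round(3),s['orientation'],s['tool_pos'],s['ft_force'],s['moment'],s['opening'])"
```

```text
[ 0.04   0.274  0.483  1.978 -0.159  0.926  2.958] [ 3.14106417e+00  3.73777711e-04 -2.35753268e+00] [ 0.44093864 -0.27761364  0.21456733] [-0.2459579  -0.92845567 -2.08254082] [0.12210052 0.0629144  0.01731218] 0.021715324151540368
```

Call:
drive_tool --pt "1 0 0 0 -0.11" --pt "1 0 0 0 -0.22" --pt "1 0 0 0 -0.33" --pt "1 0 0 0 -0.44" --pt "1 0 0 0 -0.55" --pt "1 0 0 0 -0.66" --pt "1 0 0 0 -0.77" --pt "1 0 0 0 -0.88" --pt "1 0 0 0 -0.9"

```text
time: 8.12
tool_pos: [0.4413, -0.2774, 0.2146]
orientation: [-3.141, -0.0, 2.513]
ft_force: [-0.2, -0.1, -2.1]
opening: 0.0216
gripper_force: 40.0
```

Call:
drive_tool --pt "1 0 0 0 -0.11" --pt "1 0 0 0 -0.22" --pt "1 0 0 0 -0.33" --pt "1 0 0 0 -0.44" --pt "1 0 0 0 -0.55" --pt "1 0 0 0 -0.66" --pt "1 0 0 0 -0.77" --pt "1 0 0 0 -0.88" --pt "1 0 0 0 -0.9"

```text
time: 9.25
tool_pos: [0.4414, -0.2775, 0.2145]
orientation: [-3.141, 0.001, 1.101]
ft_force: [-0.7, -0.2, -1.8]
opening: 0.022
gripper_force: 40.0
```

Call:
drive_tool --pt "1 0 0 0 -0.11" --pt "1 0 0 0 -0.22" --pt "1 0 0 0 -0.33" --pt "1 0 0 0 -0.44" --pt "1 0 0 0 -0.55" --pt "1 0 0 0 -0.66" --pt "1 0 0 0 -0.724" --pt "1 0 0 0 -0.724" --pt "1 0 0 0 -0.724"

```text
time: 10.38
tool_pos: [0.4413, -0.2776, 0.2146]
orientation: [-3.141, -0.0, -0.034]
ft_force: [-0.3, -0.5, -2.2]
opening: 0.0219
gripper_force: 40.0
```

Run:
```python
from h import *
s,im,d,C=wrist('w4'); print(s['joints'].round(3),s['orientation'],s['tool_pos'],s['ft_force'],s['opening'])
s,im2,d2=grab('scene'); C2=cloud('scene',d2,np.array(arm.camera_params('scene')['cam_to_world'])); np.savez('pics/s4.npz',im=im2,d=d2,C=C2)
for im,C in((im,C),(im2,C2)):
    hsv=cv2.cvtColor(im,cv2.COLOR_RGB2HSV).astype(int)
    m=(hsv[...,0]>6)&(hsv[...,0]<18)&(hsv[...,1]>170)&(hsv[...,2]>90)&(C[...,0]>.3)&(C[...,0]<.6)&(C[...,1]>-.4)&(C[...,1]<-.1)&(C[...,2]>.09)
    q=C[m]; print(len(q))
    for lo,hi in((.1,.127),(.127,.15),(.15,.25)):
        k=q[(q[:,2]>lo)&(q[:,2]<hi)]
        if len(k): print(lo,len(k),np.percentile(k,1,0).round(4),np.percentile(k,99,0).round(4))
```

```text
[-0.514  0.681  1.402  2.003 -0.754  1.136 -0.387] [-3.14126129e+00 -3.75116699e-05 -3.42790680e-02] [ 0.4413113  -0.27755239  0.21462787] [-0.28264847 -0.45361214 -2.21340857] 0.021929698252783535
2972
0.1 943 [ 0.4268 -0.3011  0.1175] [ 0.4772 -0.1999  0.124 ]
0.127 1409 [ 0.4327 -0.266   0.1315] [ 0.4813 -0.1793  0.141 ]
0.15 610 [ 0.4263 -0.2874  0.1635] [ 0.4503 -0.2663  0.2439]
703
0.1 238 [ 0.4159 -0.3015  0.1147] [ 0.4727 -0.1838  0.1264]
0.127 221 [ 0.4212 -0.2886  0.1272] [ 0.4759 -0.1863  0.1492]
0.15 244 [ 0.4218 -0.2892  0.1505] [ 0.4435 -0.2665  0.2443]
```

View pics/w4.png

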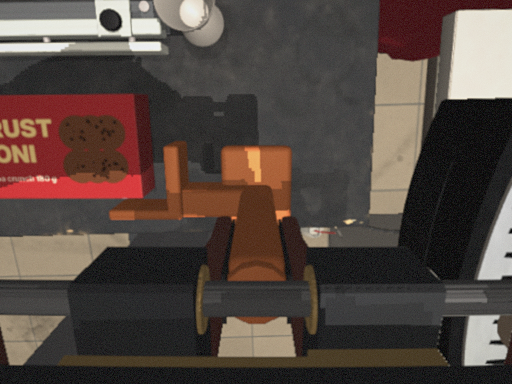

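w4: the stick now points left in the image (+y), with its cheek at (135,210) and pushing face at (176,175); the carton is at (75,145). Next, an in-air reach test.

Call:
drive_tool --pt "1 -0.1 0.25 0 0" --pt "1 -0.2 0.5 0 0" --pt "1 -0.3 0.75 0 0" --pt "1 -0.3 0.95 0 0" --pt "1 -0.3 0.95 -0.1 0" --pt "1 -0.3 0.95 -0.1 0" --pt "1 -0.3 0.95 -0.1 0"

```text
time: 11.35
tool_pos: [0.3815, -0.0884, 0.195]
orientation: [3.141, -0.0, -0.038]
ft_force: [-0.2, -0.2, -1.5]
opening: 0.0217
gripper_force: 40.0
```

```bash
python3 -c "
from bench import arm
s=arm.sense();print(s['joints'].round(3),s['orientation'],s['tool_pos'],s['ft_force'],s['moment'],s['opening'])"
```

```text
[-1.143  0.132  1.346  2.292 -0.175  0.828 -1.289] [ 3.14112155e+00 -2.86834575e-04 -3.82031194e-02] [ 0.38145181 -0.08838161  0.19497188] [-0.17055979 -0.20377434 -1.5126448 ] [-0.07593862  0.12581845 -0.04137355] 0.021652081035314328
```

Call:
drive_tool --pt "1 -0.08 -0.18 0 0.062" --pt "1 -0.08 -0.18 0 0.062" --pt "1 -0.08 -0.18 -0.2 0.062" --pt "1 -0.08 -0.18 -0.4 0.062" --pt "1 -0.08 -0.18 -0.44 0.062" --pt "1 -0.08 -0.18 -0.44 0.062" --pt "1 -0.08 -0.18 -0.44 0.062"

```text
time: 12.22
tool_pos: [0.3666, -0.1238, 0.108]
orientation: [3.141, -0.003, 0.059]
ft_force: [-0.5, -0.2, -1.7]
opening: 0.0216
gripper_force: 40.0
```

```bash
python3 -c "
from bench import arm
s=arm.sense();print(s['joints'].round(3),s['orientation'],s['tool_pos'],s['ft_force'],s['moment'],s['opening'])"
```

```text
[-0.655  0.356  0.986  2.376 -0.521  0.626 -0.776] [ 3.14118988e+00 -2.74101181e-03  5.93473531e-02] [ 0.36656607 -0.12380914  0.10798184] [-0.45643245 -0.22154078 -1.67911848] [-0.05593402  0.08956999 -0.05332593] 0.021619741262779817
```

Call:
drive_tool --pt "1 0.05 0 0 0" --pt "1 0.08 0 0 0" --pt "1 0.1 0 0 0" --pt "1 0.12 -0.002 0 0" --pt "1 0.14 -0.003 0 0" --pt "1 0.16 -0.004 0 0" --pt "1 0.18 -0.005 0 0" --pt "1 0.2 -0.006 0 0" --pt "1 0.22 -0.007 0 0" --pt "1 0.22 -0.007 0 0"

```text
time: 13.48
tool_pos: [0.4101, -0.1251, 0.1068]
orientation: [3.141, -0.001, 0.059]
ft_force: [-0.3, -0.4, -1.1]
opening: 0.0218
gripper_force: 40.0
```

```bash
cat >> h.py <<'E'
def box(n='scene'):
    s,im,d=grab(n); C=cloud(n,d,np.array(arm.camera_params(n)['cam_to_world']))
    hsv=cv2.cvtColor(im,cv2.COLOR_RGB2HSV).astype(int); H=(hsv[...,0]+20)%180
    m=(d>0)&(H>13)&(H<26)&(hsv[...,1]>140)&(hsv[...,2]>80)&(C[...,2]>.036)&(C[...,2]<.048)&(C[...,0]>.38)&(C[...,0]<.6)&(C[...,1]>-.25)&(C[...,1]<.25)
    m=cv2.morphologyEx(m.astype(np.uint8),cv2.MORPH_OPEN,np.ones((2,2)))>0
    r=cv2.minAreaRect((C[m][:,:2]*1000).astype(np.float32)); print(n,m.sum(),np.round(r[0],1),np.round(r[1],1),round(r[2],2)); return im,C,m
E
python3 - <<'E'
from h import *
box();box('side'); s=arm.sense(); print(s['tool_pos'],s['ft_force'],s['moment'],s['orientation'])
E
```

```text
scene 440 [ 461.6 -101.7] [159.  191.9] 0.84
side 581 [450.9 350.5] [ 103.  1030.6] 5.49
[ 0.40985032 -0.12516015  0.10682753] [-0.73494593 -0.08143536 -1.65790411] [-0.01160026  0.13028467 -0.00665899] [ 3.14117506e+00 -1.00607937e-03  5.91004777e-02]
```

```bash
cat >> h.py <<'E'
def wbox(tag):
    s,im,d,C=wrist(tag); hsv=cv2.cvtColor(im,cv2.COLOR_RGB2HSV).astype(int); H=(hsv[...,0]+20)%180
    m=(d>0)&(H>13)&(H<25)&(hsv[...,1]>140)&(hsv[...,2]>60)&(C[...,2]>.037)&(C[...,2]<.047)&(C[...,0]>.38)&(C[...,0]<.6)&(C[...,1]>-.25)&(C[...,1]<.25)
    n,l,st,_=cv2.connectedComponentsWithStats(m.astype(np.uint8)); k=1+st[1:,4].argmax(); Q=C[l==k]
    r=cv2.minAreaRect((Q[:,:2]*1000).astype(np.float32)); print(tag,len(Q),np.round(r[0],1),np.round(r[1],1),round(r[2],2))
    for lab,v,a,b in(('x edges',1,0,1),('y edges',0,1,0)):
        e=[]
        for y in np.linspace(np.percentile(Q[:,v],8),np.percentile(Q[:,v],92),20):
            q=Q[abs(Q[:,v]-y)<.004]
            if len(q)>3: e.append((y,q[:,a].min(),q[:,a].max()))
        e=np.array(e); print(lab,[np.round(np.polyfit(e[:,0],e[:,c],1),4).tolist()+[e[:,c].mean().round(4)] for c in(1,2)])
    return s,im,C
E
python3 - <<'E'
from h import *
s,im,C=wbox('w5')
E
```

```text
w5 24071 [488.7 -84.7] [ 85.1 165.6] 1.63
x edges [[-0.0236, 0.4445, np.float64(0.4466)], [-0.0543, 0.5245, np.float64(0.5291)]]
y edges [[0.0192, -0.1765, np.float64(-0.1671)], [0.0206, -0.0124, np.float64(-0.0023)]]
```

View pics/w5.png

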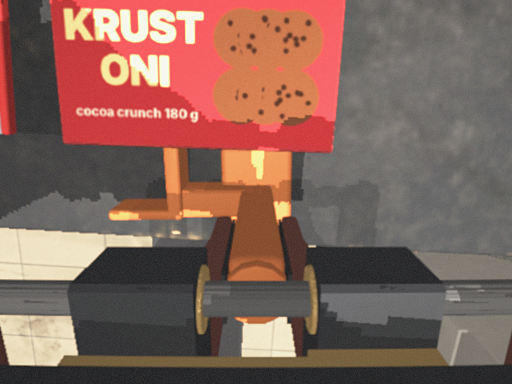

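w5 shows the carton side flush on the foot (255,150) and face end (176,150), yawed about +0.02 rad. I turn the stick slightly clockwise and keep approaching the rail.

Call:
drive_tool --pt "1 0.01 0 0 -0.01" --pt "1 0.02 0 0 -0.02" --pt "1 0.03 -0.001 0 -0.03" --pt "1 0.04 -0.002 0 -0.04" --pt "1 0.045 -0.002 0 -0.04" --pt "1 0.045 -0.002 0 -0.04"

```text
time: 14.38
tool_pos: [0.4181, -0.1253, 0.1066]
orientation: [-3.141, 0.001, -0.003]
ft_force: [-1.7, 1.1, -0.8]
opening: 0.0217
gripper_force: 40.0
```

Run:
```python
from h import *
s,im,C=wbox('w6');print(s['tool_pos'],s['ft_force'],s['moment'],s['orientation'])
```

```text
w6 23917 [498.6 -87.4] [ 84.3 165.6] 0.3
x edges [[-0.012, 0.4561, np.float64(0.4572)], [0.0098, 0.5401, np.float64(0.5393)]]
y edges [[0.008, -0.1739, np.float64(-0.1699)], [0.0129, -0.0116, np.float64(-0.0052)]]
[ 0.41806432 -0.12533531  0.10656843] [-1.74225342  1.05856708 -0.76867217] [0.2192698  0.83834806 0.20781973] [-3.14144585e+00  5.70863105e-04 -3.40598178e-03]
```

Call:
drive_tool --pt "1 0.005 0 0 0" --pt "1 0.01 0 0 0" --pt "1 0.01 0 0 0"

```text
time: 14.8
tool_pos: [0.4203, -0.1253, 0.1066]
orientation: [-3.141, 0.0, -0.003]
ft_force: [-2.8, 1.1, -1.6]
opening: 0.0217
gripper_force: 40.0
```

Call:
drive_tool --pt "1 0.005 0 0 0" --pt "1 0.005 0 0 0"

```text
time: 15.05
tool_pos: [0.4211, -0.1252, 0.1066]
orientation: [-3.141, 0.001, -0.003]
ft_force: [-4.4, 2.2, -0.5]
opening: 0.0221
gripper_force: 40.0
```

Call:
drive_tool --pt "1 0.005 0 0 -0.005" --pt "1 0.01 0 0 -0.01" --pt "1 0.01 0 0 -0.015" --pt "1 0.01 0 0 -0.015"

```text
time: 15.55
tool_pos: [0.4227, -0.1251, 0.1065]
orientation: [-3.141, 0.001, -0.027]
ft_force: [-5.3, 2.3, -0.4]
opening: 0.022
gripper_force: 40.0
```

Run:
```python
from h import *
s,im,C=wbox('w7');print(s['tool_pos'],s['ft_force'],s['moment'],s['orientation'])
```

```text
w7 24113 [503.3 -88.8] [165.6  83.4] 88.18
x edges [[0.0361, 0.4652, np.float64(0.462)], [0.0339, 0.5477, np.float64(0.5447)]]
y edges [[-0.0371, -0.1527, np.float64(-0.1713)], [-0.034, 0.0108, np.float64(-0.0063)]]
[ 0.42267078 -0.12514422  0.10648807] [-5.27647743  2.3018583  -0.4195642 ] [0.64864882 1.44157186 0.31433074] [-3.14100829e+00  1.45685476e-03 -2.71632106e-02]
```

Call:
drive_tool --pt "1 -0.06 0 0 0" --pt "1 -0.12 0 0 0" --pt "1 -0.12 -0.2 0 0" --pt "1 -0.12 -0.45 0 0" --pt "1 -0.1 -0.62 0 -0.007" --pt "1 0 -0.62 0 -0.007" --pt "1 0.1 -0.62 0 -0.007" --pt "1 0.1 -0.62 0 -0.007" --pt "1 0.1 -0.62 0 -0.007"

```text
time: 16.73
tool_pos: [0.4422, -0.2495, 0.1066]
orientation: [3.141, 0.0, -0.039]
ft_force: [-1.2, -0.2, -1.6]
opening: 0.0215
gripper_force: 40.0
```

Run:
```python
from h import *
s,im,C=wbox('w8');print(s['tool_pos'],s['ft_force'],s['moment'],s['orientation'],s['joints'].round(2))
hsv=cv2.cvtColor(im,cv2.COLOR_RGB2HSV).astype(int)
m=(hsv[...,0]>6)&(hsv[...,0]<18)&(hsv[...,1]>170)&(hsv[...,2]>70)&(C[...,2]>.026)&(C[...,2]<.036)&(C[...,0]>.4)&(C[...,0]<.52)&(C[...,1]>-.2)&(C[...,1]<-.12)
q=C[m]; print('cheek/face top',len(q),np.percentile(q,1,0).round(4),np.percentile(q,99,0).round(4))
f=q[q[:,0]>.46]; print('face y',np.percentile(f[:,1],[2,98]).round(4),'x max',f[:,0].max())
c=q[q[:,1]>-.175]; print('cheek x',np.percentile(c[:,0],[2,98]).round(4) if len(c) else 0)
```

```text
w8 10735 [ 507.9 -130.3] [84.1 97.7] 87.22
x edges [[0.0334, 0.4643, np.float64(0.4599)], [-0.0656, 0.5461, np.float64(0.5549)]]
y edges [[-0.0407, -0.1514, np.float64(-0.1721)], [-0.3764, 0.0895, np.float64(-0.1018)]]
[ 0.44219235 -0.24945276  0.10664957] [-1.16891588 -0.18956677 -1.62880485] [-0.03575636  0.18514742 -0.02149473] [ 3.14146604e+00  4.12887872e-04 -3.87927110e-02] [-0.28  0.55  0.88  2.11 -0.62  0.76 -0.62]
cheek/face top 158 [ 0.435  -0.1997  0.0267] [ 0.4829 -0.1514  0.0331]
face y [-0.1997 -0.1936] x max 0.4829633599910476
cheek x [0.4362 0.4415]
```

View pics/w8.png

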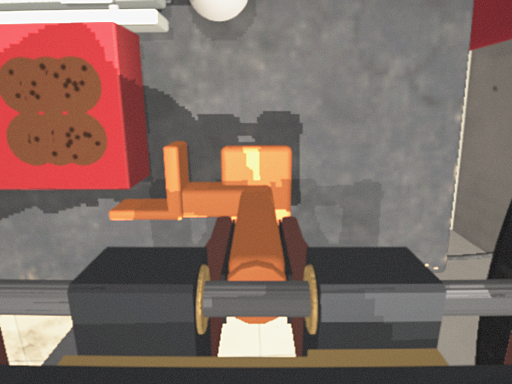

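Call:
drive_tool --pt "1 0 0.05 0 0" --pt "1 0 0.085 0 0" --pt "1 0.03 0.085 0 0" --pt "1 0.06 0.085 0 0" --pt "1 0.07 0.085 0 0" --pt "1 0.075 0.085 0 0" --pt "1 0.075 0.085 0 0"

```text
time: 17.65
tool_pos: [0.4582, -0.2326, 0.1066]
orientation: [3.141, 0.0, -0.038]
ft_force: [0.2, 0.0, -1.4]
opening: 0.022
gripper_force: 40.0
```

```bash
cat >> h.py <<'E'
def st():
    f=[];m=[]
    for _ in range(1): s=arm.sense()
    print(s['time'],s['tool_pos'].round(4),s['ft_force'].round(2),s['moment'].round(2),s['orientation'].round(4))
E
python3 -c "
from h import *
s,im,C=wbox('w9');st()"
```

```text
w9 15000 [ 508.9 -119.8] [104.6  97.4] 87.69
x edges [[0.0357, 0.4648, np.float64(0.4604)], [0.0161, 0.5588, np.float64(0.5567)]]
y edges [[-0.0388, -0.1522, np.float64(-0.1719)], [-0.2265, 0.0398, np.float64(-0.0755)]]
17.7 [ 0.4581 -0.2326  0.1066] [ 0.11 -0.41 -1.9 ] [-0.04  0.17 -0.02] [ 3.1415e+00  2.0000e-04 -3.8400e-02]
```

Call:
drive_tool --pt "1 0.005 0 0 0" --pt "1 0.005 0 0 0"

```text
time: 17.95
tool_pos: [0.4594, -0.2324, 0.1067]
orientation: [3.142, -0.0, -0.038]
ft_force: [0.4, -0.7, -1.3]
opening: 0.0218
gripper_force: 40.0
```

Call:
drive_tool --pt "1 0.005 0 0 0" --pt "1 0.005 0 0 0"

```text
time: 18.2
tool_pos: [0.46, -0.2324, 0.1066]
orientation: [-3.141, 0.001, -0.038]
ft_force: [-0.6, 0.4, -2.0]
opening: 0.0218
gripper_force: 40.0
```

Call:
drive_tool --pt "1 0.005 0 0 0" --pt "1 0.005 0 0 0"

```text
time: 18.45
tool_pos: [0.4604, -0.2324, 0.1065]
orientation: [-3.141, 0.002, -0.038]
ft_force: [-3.8, 0.0, 0.9]
opening: 0.0218
gripper_force: 40.0
```

```bash
python3 -c "
from h import *
st()"
```

```text
18.45 [ 0.4604 -0.2324  0.1065] [-3.8   0.04  0.89] [-0.05  1.29  0.23] [-3.1413e+00  1.6000e-03 -3.8100e-02]
```

Call:
drive_tool --pt "1 0.005 0 0 0" --pt "1 0.005 0 0 0"

```text
time: 18.7
tool_pos: [0.4613, -0.2326, 0.1065]
orientation: [3.142, 0.002, -0.038]
ft_force: [-4.5, -0.6, 0.9]
opening: 0.0221
gripper_force: 40.0
```

```bash
python3 -c "
from h import *
st()"
```

```text
18.7 [ 0.4613 -0.2326  0.1065] [-4.47 -0.64  0.91] [-0.21  1.61  0.36] [ 3.1416e+00  1.7000e-03 -3.8100e-02]
```

Call:
drive_tool --pt "1 0.0004 0.01 0 0" --pt "1 0.0008 0.02 0 0" --pt "1 0.0015 0.04 0 0" --pt "1 0.0023 0.06 0 0"

```text
time: 19.2
tool_pos: [0.4624, -0.2207, 0.1065]
orientation: [3.141, 0.001, -0.039]
ft_force: [-4.5, -3.0, -2.9]
opening: 0.0219
gripper_force: 40.0
```

```bash
python3 -c "
from h import *
s,im,C=wbox('w10');st()"
```

```text
w10 15460 [ 511.1 -108.5] [107.2  97.3] 87.69
x edges [[0.0363, 0.4666, np.float64(0.4625)], [0.02, 0.5614, np.float64(0.5591)]]
y edges [[-0.0362, -0.1435, np.float64(-0.162)], [-0.229, 0.0536, np.float64(-0.0635)]]
19.25 [ 0.4625 -0.22    0.1065] [-4.39 -3.52 -2.  ] [-1.    1.39  0.16] [ 3.1414e+00  6.0000e-04 -3.7900e-02]
```

Call:
drive_tool --pt "1 0.0008 0.02 0 0" --pt "1 0.0015 0.04 0 0" --pt "1 0.0023 0.06 0 0" --pt "1 0.003 0.08 0 0" --pt "1 0.0038 0.1 0 0" --pt "1 0.0046 0.12 0 0" --pt "1 0.0053 0.14 0 0" --pt "1 0.006 0.16 0 0"

```text
time: 20.25
tool_pos: [0.4637, -0.1882, 0.1065]
orientation: [3.142, 0.0, -0.038]
ft_force: [-4.8, -2.1, -3.4]
opening: 0.0218
gripper_force: 40.0
```

```bash
python3 -c "
from h import *
s,im,C=wbox('w11');st()"
```

```text
w11 15433 [512.3 -76. ] [107.   97.3] 87.9
x edges [[0.0351, 0.4665, np.float64(0.4637)], [0.0137, 0.5614, np.float64(0.5603)]]
y edges [[-0.0352, -0.1114, np.float64(-0.1294)], [-0.2319, 0.0879, np.float64(-0.031)]]
20.3 [ 0.4637 -0.1876  0.1064] [-4.3  -1.65 -3.3 ] [-0.91  1.32  0.08] [-3.1411e+00  8.0000e-04 -3.7700e-02]
```

Call:
drive_tool --pt "1 0.0008 0.02 0 0" --pt "1 0.0015 0.04 0 0" --pt "1 0.0023 0.06 0 0" --pt "1 0.003 0.08 0 0" --pt "1 0.0038 0.1 0 0" --pt "1 0.0046 0.12 0 0" --pt "1 0.0053 0.14 0 0" --pt "1 0.006 0.16 0 0" --pt "1 0.0068 0.18 0 0" --pt "1 0.0076 0.2 0 0"

```text
time: 21.55
tool_pos: [0.4652, -0.1482, 0.1066]
orientation: [-3.141, 0.001, -0.038]
ft_force: [-4.7, -4.3, -2.4]
opening: 0.0218
gripper_force: 40.0
```

```bash
python3 -c "
from h import *
s,im,C=wbox('w12');st()"
```

```text
w12 15450 [513.7 -35.6] [107.7  97.8] 87.89
x edges [[0.0304, 0.4664, np.float64(0.4652)], [0.0079, 0.5621, np.float64(0.5618)]]
y edges [[-0.0361, -0.0708, np.float64(-0.0894)], [-0.2316, 0.1282, np.float64(0.0091)]]
21.6 [ 0.4652 -0.1475  0.1065] [-3.7  -1.88 -2.7 ] [-0.89  1.32  0.03] [-3.1409e+00  8.0000e-04 -3.7600e-02]
```

Call:
drive_tool --pt "1 0.0008 0.02 0 0" --pt "1 0.0015 0.04 0 0" --pt "1 0.0023 0.06 0 0" --pt "1 0.003 0.08 0 0" --pt "1 0.0038 0.1 0 0" --pt "1 0.0046 0.12 0 0" --pt "1 0.0053 0.14 0 0" --pt "1 0.006 0.16 0 0" --pt "1 0.0068 0.18 0 0" --pt "1 0.0076 0.2 0 0"

```text
time: 22.85
tool_pos: [0.4667, -0.1081, 0.1066]
orientation: [-3.141, 0.001, -0.038]
ft_force: [-4.1, -3.3, -2.7]
opening: 0.0223
gripper_force: 40.0
```

```bash
python3 -c "
from h import *
s,im,C=wbox('w13');st()"
```

```text
w13 9425 [514.7 -13.7] [71.3 97.4] 88.05
x edges [[0.0313, 0.4667, np.float64(0.4662)], [0.0351, 0.5638, np.float64(0.5632)]]
y edges [[-0.0351, -0.0312, np.float64(-0.0493)], [0.0411, -0.0243, np.float64(-0.0031)]]
22.9 [ 0.4668 -0.1076  0.1065] [-3.71 -2.74 -3.87] [-0.89  1.35  0.11] [-3.1409e+00  7.0000e-04 -3.7600e-02]
```

Call:
drive_tool --pt "1 0.0008 0.02 0 0" --pt "1 0.0015 0.04 0 0" --pt "1 0.0023 0.06 0 0" --pt "1 0.003 0.08 0 0" --pt "1 0.0038 0.1 0 0" --pt "1 0.0046 0.12 0 0" --pt "1 0.0053 0.14 0 0" --pt "1 0.006 0.16 0 0" --pt "1 0.0068 0.18 0 0" --pt "1 0.0076 0.2 0 0"

```text
time: 24.15
tool_pos: [0.4682, -0.0681, 0.1066]
orientation: [-3.141, 0.001, -0.038]
ft_force: [-3.5, -3.2, -3.4]
opening: 0.0222
gripper_force: 40.0
```

Call:
drive_tool --pt "1 0.0008 0.02 0 0" --pt "1 0.0015 0.04 0 0" --pt "1 0.0023 0.06 0 0" --pt "1 0.003 0.08 0 0" --pt "1 0.0038 0.1 0 0" --pt "1 0.0046 0.12 0 0" --pt "1 0.0053 0.14 0 0" --pt "1 0.006 0.16 0 0"

```text
time: 25.15
tool_pos: [0.4694, -0.0361, 0.1066]
orientation: [-3.141, 0.001, -0.038]
ft_force: [-3.6, -3.4, -3.0]
opening: 0.0219
gripper_force: 40.0
```

```bash
python3 -c "
from h import *
s,im,C=wbox('w14');st()"
```

```text
Traceback (most recent call last):
  File "h.py", line 29, in wbox
    n,l,st,_=cv2.connectedComponentsWithStats(m.astype(np.uint8)); k=1+st[1:,4].argmax(); Q=C[l==k]
                                                                       ~~~~~~~~~~~~~~~^^
ValueError: attempt to get argmax of an empty sequence
```

Call:
drive_tool --pt "1 0.0004 0.01 0 0" --pt "1 0.0008 0.02 0 0" --pt "1 0.0011 0.03 0 0" --pt "1 0.0014 0.037 0 0" --pt "1 0.0016 0.042 0 0"

```text
time: 25.82
tool_pos: [0.4698, -0.028, 0.1066]
orientation: [-3.142, 0.0, -0.038]
ft_force: [-5.4, -2.6, -3.6]
opening: 0.0218
gripper_force: 40.0
```

```bash
python3 -c "
from h import *
st()"
```

```text
25.825 [ 0.4698 -0.028   0.1066] [-5.41 -2.58 -3.61] [-1.    1.42  0.15] [-3.1415e+00  5.0000e-04 -3.8100e-02]
```

Call:
drive_tool --pt "1 0.0002 0.005 0 0" --pt "1 0.0004 0.01 0 0"

```text
time: 26.08
tool_pos: [0.4699, -0.026, 0.1066]
orientation: [-3.141, 0.0, -0.038]
ft_force: [-4.0, -2.2, -2.3]
opening: 0.0217
gripper_force: 40.0
```

```bash
python3 -c "
from h import *
st()"
```

```text
26.075 [ 0.4699 -0.026   0.1066] [-4.02 -2.23 -2.3 ] [-0.98  1.37  0.16] [-3.1415e+00  4.0000e-04 -3.8200e-02]
```

Call:
drive_tool --pt "1 0.0002 0.005 0 0" --pt "1 0.0004 0.01 0 0"

```text
time: 26.32
tool_pos: [0.4699, -0.0243, 0.1066]
orientation: [3.141, 0.0, -0.038]
ft_force: [-4.3, -4.2, -2.7]
opening: 0.0219
gripper_force: 40.0
```

```bash
python3 -c "
from h import *
st()"
```

```text
26.325 [ 0.4699 -0.0243  0.1066] [-4.33 -4.18 -2.68] [-1.47  1.46  0.13] [ 3.1412e+00  3.0000e-04 -3.8400e-02]
```

Call:
drive_tool --pt "1 0.0002 0.005 0 0"

```text
time: 26.45
tool_pos: [0.47, -0.0237, 0.1066]
orientation: [3.141, 0.0, -0.039]
ft_force: [-4.8, -5.8, -3.1]
opening: 0.0218
gripper_force: 40.0
```

```bash
python3 -c "
from h import *
st()"
```

```text
26.45 [ 0.47   -0.0237  0.1066] [-4.75 -5.81 -3.06] [-1.72  1.44  0.13] [ 3.1407e+00  2.0000e-04 -3.8600e-02]
```

Call:
drive_tool --pt "1 0.0002 0.005 0 0"

```text
time: 26.58
tool_pos: [0.47, -0.0231, 0.1066]
orientation: [3.14, 0.0, -0.039]
ft_force: [-4.7, -6.2, -3.8]
opening: 0.0216
gripper_force: 40.0
```

```bash
python3 -c "
from h import *
st()"
```

```text
26.575 [ 0.47   -0.0231  0.1066] [-4.74 -6.21 -3.82] [-2.01  1.46  0.1 ] [ 3.1401e+00  1.0000e-04 -3.8800e-02]
```

Call:
drive_tool --pt "1 -0.005 -0.005 0 0" --pt "1 -0.01 -0.01 0 0" --pt "1 -0.015 -0.015 0 0" --pt "1 -0.02 -0.02 0 0" --pt "1 -0.03 -0.035 0 0" --pt "1 -0.04 -0.06 0 0" --pt "1 -0.04 -0.08 0 0" --pt "1 -0.04 -0.08 0 0"

```text
time: 27.58
tool_pos: [0.4624, -0.0385, 0.1067]
orientation: [3.142, -0.0, -0.039]
ft_force: [-0.5, 0.7, -1.7]
opening: 0.0219
gripper_force: 40.0
```

```bash
python3 -c "
from h import *
st()"
```

```text
27.575 [ 0.4624 -0.0385  0.1067] [-0.5   0.7  -1.74] [-0.04  0.12 -0.02] [ 3.1415e+00 -3.0000e-04 -3.9000e-02]
```

Call:
drive_tool --pt "1 -0.003 -0.1 0 0" --pt "1 -0.01 -0.25 0 0" --pt "1 -0.02 -0.4 0 0" --pt "1 -0.02 -0.6 0 0" --pt "1 -0.03 -0.8 0 0" --pt "1 -0.03 -1 0 0" --pt "1 -0.03 -1 0 0" --pt "1 -0.03 -1 0 0"

```text
time: 28.58
tool_pos: [0.4562, -0.2375, 0.1064]
orientation: [-3.141, 0.001, -0.038]
ft_force: [0.9, 0.3, -1.9]
opening: 0.0222
gripper_force: 40.0
```

Run:
```python
from h import *
st(); s,im,d,C=wrist('w15')
O=np.array([.5676,-.0054]); R2=np.array([[1,-.038],[.038,1]])
for n in('scene','side'):
    s,im,d=grab(n); C=cloud(n,d,np.array(arm.camera_params(n)['cam_to_world']))
    cv2.imwrite(f'pics/{n}F.png',cv2.resize(im[100:290,100:330,::-1],(760,628))[:600])
    hsv=cv2.cvtColor(im,cv2.COLOR_RGB2HSV).astype(int); H=(hsv[...,0]+20)%180
    m=(H>13)&(H<27)&(hsv[...,1]>110)&(hsv[...,2]>60)&(C[...,0]>.38)&(C[...,0]<.62)&(C[...,1]>-.05)&(C[...,1]<.3)
    q=C[m]; print(n,len(q)); 
    for lo,hi in((.0,.036),(.036,.05),(.05,.07)):
        k=q[(q[:,2]>lo)&(q[:,2]<hi)]
        if len(k)>5: g=(k[:,:2]-O)@R2.T; print(lo,len(k),'guide',np.percentile(g,2,0).round(4),np.percentile(g,98,0).round(4))
```

```text
28.575 [ 0.4562 -0.2375  0.1064] [ 0.88  0.31 -1.91] [-0.    0.17 -0.  ] [-3.1409e+00  5.0000e-04 -3.8200e-02]
scene 537
0.0 371 guide [-0.1051  0.0359] [-0.0111  0.1922]
0.036 63 guide [-0.1065  0.0415] [-0.097   0.1954]
0.05 96 guide [-0.118  0.013] [0.0321 0.0899]
side 60
0.05 50 guide [-0.1124  0.014 ] [0.0391 0.0232]
```

View pics/sideF.png

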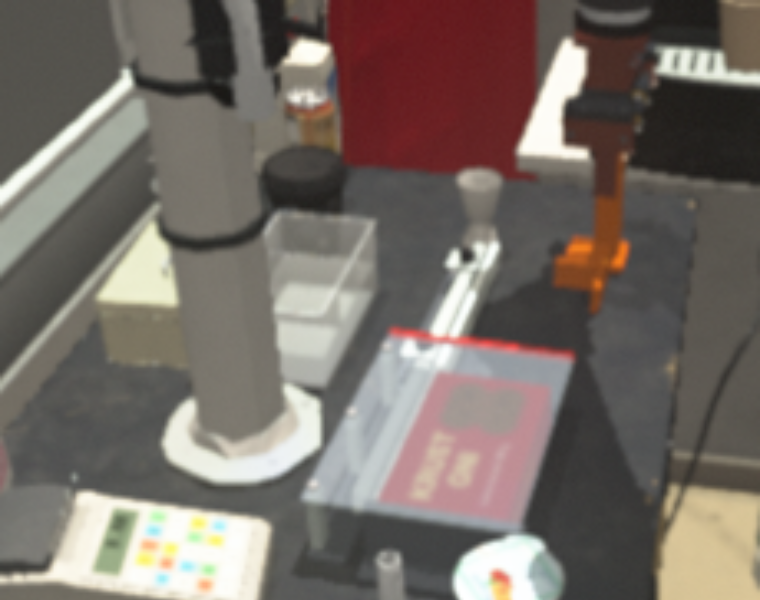

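The carton lies under the hood along the rail, at the stop; the stick is clear. Set it down.

Call:
drive_tool --pt "1 0 0 -0.005 0" --pt "1 0 0 -0.009 0" --pt "1 0 0 -0.01 0" --pt "1 0 0 -0.01 0"

```text
time: 29.22
tool_pos: [0.4563, -0.238, 0.1047]
orientation: [3.142, -0.0, -0.038]
ft_force: [0.5, 0.1, -1.8]
opening: 0.0217
gripper_force: 40.0
```

Call:
drive_tool --pt "1 0 0 -0.0025 0" --pt "1 0 0 -0.0025 0"

```text
time: 29.48
tool_pos: [0.4563, -0.2381, 0.1045]
orientation: [-3.141, -0.0, -0.038]
ft_force: [-1.6, 1.5, 4.6]
opening: 0.0221
gripper_force: 40.0
```

Call:
drive_tool --pt "1 0 0 -0.0025 0" --pt "1 0 0 -0.0025 0"

```text
time: 29.72
tool_pos: [0.4563, -0.2381, 0.1045]
orientation: [-3.141, -0.0, -0.038]
ft_force: [-3.6, 3.7, 13.0]
opening: 0.022
gripper_force: 40.0
```

Grounded. Back off 0.5 mm, reduce the grip, open slowly and rise.

Call:
drive_tool --pt "1 0 0 0.0025 0" --pt "1 0 0 0.0025 0" --pt "0.7 0 0 0.0025 0" --pt "0.6 0 0 0.0025 0" --pt "0.4 0 0 0.0025 0" --pt "0.2 0 0 0.0025 0" --pt "0 0 0 0.0025 0" --pt "0 0 0 0.0025 0" --pt "0 0 0 0.0025 0" --pt "0 0 0 0.0025 0" --squeeze 5

```text
time: 30.98
tool_pos: [0.4563, -0.238, 0.1041]
orientation: [3.142, 0.0, -0.038]
ft_force: [0.3, -0.3, -0.7]
opening: 0.0876
gripper_force: 0.0
```

Call:
drive_tool --pt "0 0 0 0.05 0" --pt "0 0 0 0.15 0" --pt "0 0 0 0.35 0" --pt "0 0 0 0.6 0" --pt "0 0 0 0.7 0" --pt "0 0 0 0.7 0" --pt "0 0 0 0.7 0"

```text
time: 31.85
tool_pos: [0.4559, -0.2375, 0.2434]
orientation: [-3.141, 0.001, -0.038]
ft_force: [-0.3, 0.2, -0.8]
opening: 0.0878
gripper_force: 0.0
```

Run:
```python
from h import *
st(); s,im,d=grab('scene')
cv2.imwrite('pics/end.png',cv2.resize(im[130:290,100:350,::-1],(800,512)))
```

```text
31.85 [ 0.4559 -0.2375  0.2434] [-0.28  0.19 -0.82] [ 0.05  0.22 -0.02] [-3.141e+00  9.000e-04 -3.790e-02]
```

View pics/end.png

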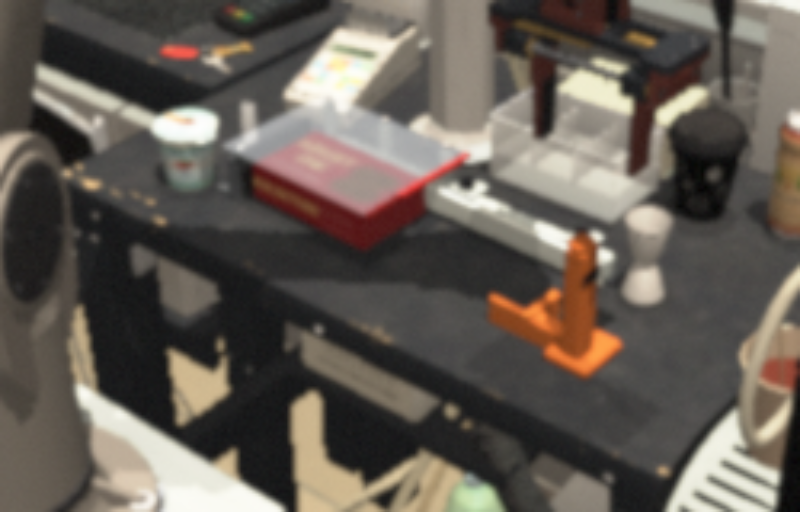

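The stick stands upright at (580,310), free of the gripper. The carton is under the hood at (340,190), and the jigger, tub and nozzle stand as before. Handing in.

```bash
python3 -c "
from bench import arm
print(arm.close_job())"
```

```text
the job is handed in; nothing more can be done
None
```

I handed the job in at about 32 s: the carton is under the hood against the rail and the end stop, pressed with roughly 4–6 N by the wrist readings, and the stick is standing upright on the counter clear of the hood. The jigger, nozzle and tub look undisturbed.

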